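Lemon into the pedal caddy

TASK

Throw away the lemon that lies out on the open worktop (not the one back by the dish rack) in the little food-waste caddy: open the caddy by pressing its pedal right down to the stop, so that the lid swings over and stays open by itself when the pedal is let up again, then put the lemon inside and shut the lid fully. Do not force the caddy, and leave the onion, the roll of tape and everything else where it is.

Things in the scene. Friction and masses are not known exactly. Their poses are not given: they have to be found in the camera images.
- caddy: Sage-green round food-waste caddy (pedal bin) with steel lid, 168 mm across, 188 mm high, standing firm. Origin: centre of its underside; -x = front (pedal side), +x = rear (lid hinge). Pail radius 62 mm at 50 mm height, flaring to 80 at the rim; inner floor 55, rim 156 mm up. The flare overhangs the pedal: a tool pointing straight down strikes it, so lean it back from the pail 25 to 45 degrees
- caddy_tread (a point): centre of the upper face of the pedal's black ribbed tread (62 mm wide, 36 mm front to back); moves with the pedal. At rest 82 mm in front of the caddy's axis and 46 mm above the worktop. The pedal turns on a level pin across the caddy, 70 mm behind this point, 34 mm above the worktop; at its stop the tread is about 22 mm lower
- caddy_pedal (a joint): pedal angle (rad): 0 = up (a spring returns it), 0.32 = down at its stop. Lifting the lid takes some 8 to 14 N on the tread at first, less near the end, then the stop is hard. Only in the last part of the travel does the lid pass its balance point
- caddy_lid (a joint): lid angle (rad): 0 = shut, 1.72 = leaning back on its stop, where it stays by itself; balances at about 1.47, falls shut slowly from below that. The pedal's linkage pushes it up and then leaves it free. Hinge pin level, across the caddy, 96 mm behind its axis, 164 mm above the underside
- caddy_lid_edge (a point): front edge of the lid (moves with it): the point farthest from the hinge, 179 mm away. The lid is a 168 mm pale grey steel disc, domed 24 mm on its outer side. Standing open, this edge is the caddy's highest point, about 340 mm above the worktop, and the domed outer side faces the rear
- caddy_mouth (a point): centre of the open mouth, level with the rim, 156 mm above the worktop; clear opening 152 mm across
- lemon: yellow lemon on the open worktop (another lemon, mug and onion far back by the dish rack are not meant), 78 mm long (its x axis), 55 mm wide and 56 mm high, about 0.1 kg, loose; origin: centre of its underside at the start
- onion: red onion on the open worktop, 84x81x82 mm, loose, to be left alone; origin: centre of its underside at the start
- masking_tape: roll of beige masking tape lying flat, 104 mm across, 25 mm high, loose, to be left alone; origin: centre of its underside

How it is judged:
By the outcome, as a careful person would: the job done as asked, in the order asked, and still so for the second after the job is handed in, with the robot touching nothing.
It also fails if it takes over 67 s, if anything falls off the work surface, if the arm or the gripper's body presses on something with over 40 N, if the wrist force passes 120 N, or if a joint passes its speed limit or range.

ROBOT

A 6-joint arm with a two-finger parallel gripper is mounted at the origin on a cart in front of the work surface, level with it; the furniture and walls round the work are solid. World frame = base frame: x ahead of the robot, y to its left, z up, the work surface at z = 0. Lengths are in mm, angles in rad, forces in N, time in s.
With the tool pointing down it reaches from about 425 to 950 mm from the base axis. Payload 3.5 kg.
Tool frame: the origin (TCP) lies between the finger pads, 19 mm behind the fingertips; this is the grasp point; z points along the fingers, y is the line along which they close (so a half turn about z gives the same grasp; the last joint's range is limited). The gripper opens to 85 mm and grips with 20 to 120 N. Pads are 22 mm wide; open, the fingers measure 114 mm over their backs; the gripper's body (76 mm by 85 mm) begins 54 mm behind the grasp point. The pads swing forward as they close: fully open they stand 13 mm farther back than shut.
Start: joints at [-1.475, 0.286, 1.577, -0, 1.279, -0.15], TCP at [164.274, -654.691, 250.025] pointing down, gripper open.
Joint ranges: [-2.77, 2.77], [-0.9, 2.22], [0.21, 2.48], [-1.53, 4.67], [0.24, 2.81], [-2.84, 2.84]. Speed limits (rad/s): [2.79, 2.79, 3.14, 3.14, 3.14, 3.14].

INTERFACE

Orientations are given as [roll, pitch, yaw] about the fixed x, y, z axes, in that order (R = Rz(yaw) Ry(pitch) Rx(roll)).
In Python, from bench import ctrl gives the robot as it stands.
- The arm moves only by the tool carry_out, never from a script. Its argument "deltas" is a list of rows, each a list of 3 entries, a list of its own where there are three numbers: the shift along the world's x, y, z in cm, then the turn about the world's z in degrees, then the closure, from 0 (fully open) to 1 (shut). In form: [[[x, y, z], twist, hand], ...]. A call has 1 to 12 rows; each row shifts and turns the commanded pose from where the row before left it; what a row does not reach is not made up. A row lasts 1/10 s, in which the tool goes at most 50 mm and 8.59 degrees, less where a joint would pass 70% of its speed; a pose out of reach is approached as far as the arm can. A call with a gripper value outside its range is refused whole. The fingers move at their own pace and stop on an object; "force" is the grip in N (left out, the last holds). Time passes only in rows, so rows that do not move let the fingers close. It gives the time, the measured TCP pose, the force, the opening and the grip force at its end, in the units of the state.
- ctrl.read_state(): the state, without advancing time (a new reading comes with each control period).
- ctrl.get_image(name): name is "scene" or "top" or "wrist"; returns the picture (480x640x3 uint8, red, green, blue); there is no depth.
- ctrl.get_calibration(name): a dict with "K" (3x3 intrinsics, pixels), "world_to_cam" (4x4, takes a point from world to camera coordinates). Camera axes: x right, y up, looking along -z (the intrinsics and any distortion apply to the point x, -y, -z); pixel columns grow to the right and rows downward; lengths in mm; the calibration is good to about 2 mm. A picture is of the moment at which its call begins: read the wrist's pose just before it. get_calibration takes no time and is no camera call; for the wrist camera it gives the pose at the moment of the call.
- ctrl.hand_in(): hands the job in; it is judged then, once.
The state is a dict: "t": time; "qpos": joint angles; "joint_velocities": joint speeds; "tau": joint torques, N m; "position": TCP position; "tcp_rot": TCP orientation; "contact_force": force on the tool from outside, world axes, zero at the start; "torque": the same for the moment, N m; "grip_width": finger opening in mm; "grip_force": force on a finger pad.
Only numpy, scipy, OpenCV 4.12 (cv2) and the standard library are available. Lean on these libraries where they do the work, as an engineer would, in place of code of your own. Each camera call takes 0.05 s, during which the arm holds its last target. There are 200 camera calls.

## Working session

There is one attempt and no reset: what is moved stays moved. The work goes in short steps, Python scripts to look and compute and a tool call to move; the robot and the scene stay as the last step left them, time stands still between calls to the robot, and variables do not carry over. Pictures are saved under pics/ and viewed, at most 10 in all, crops included, and the job is handed in when it is done.

Besides the shell and the picture viewer there is one more tool, called after "Emit:" as name([rows], argument=value, ...), one row to a line, values as JSON. carry_out: Moves the arm, as the interface text tells. Its arguments: {"type":"object","properties":{"deltas":{"type":"array"},"force":{"type":"number"}},"required":["deltas"]}

```bash
mkdir -p pics; ls; cat > h.py <<'E'
import numpy as np, cv2
from bench import ctrl
def proj(cal,P):
    P=np.atleast_2d(P); c=(cal["world_to_cam"]@np.c_[P,np.ones(len(P))].T)[:3]
    p=cal["K"]@np.array([c[0],-c[1],-c[2]]); return (p[:2]/p[2]).T
def ray(cal,u,v,z):
    M=np.array(cal["world_to_cam"]); R,t=M[:3,:3],M[:3,3]
    d=np.linalg.inv(cal["K"])@[u,v,1]; d=R.T@[d[0],-d[1],-d[2]]; o=-R.T@t
    return o+d*(z-o[2])/d[2]
def save(n,f):
    im=ctrl.get_image(n); cv2.imwrite(f"pics/{f}.png",im[:,:,::-1]); return im
E
python3 - <<'E'
from h import *
for n in("top","scene"): save(n,n+"0"); c=ctrl.get_calibration(n); print(n,{k:np.round(v,3).tolist() for k,v in c.items()})
print(ctrl.read_state())
E
```

```text
pics
top {'K': [[576.889, 0.0, 321.611], [0.0, 576.889, 240.571], [0.0, 0.0, 1.0]], 'world_to_cam': [[0.169, -0.986, 0.014, -206.147], [0.774, 0.141, 0.617, -473.089], [-0.61, -0.093, 0.787, -1498.135], [0.0, 0.0, 0.0, 1.0]]}
scene {'K': [[566.691, 0.0, 312.04], [0.0, 566.691, 241.289], [0.0, 0.0, 1.0]], 'world_to_cam': [[-0.064, -0.998, 0.008, -73.995], [0.513, -0.026, 0.858, -390.488], [-0.856, 0.059, 0.513, -1244.416], [0.0, 0.0, 0.0, 1.0]]}
{'t': 0.1, 'qpos': array([-1.47501286e+00,  2.87108767e-01,  1.57803705e+00,  2.35150018e-05,
        1.27862865e+00, -1.49992109e-01]), 'joint_velocities': array([ 5.45419775e-05, -2.00619061e-03, -2.11916999e-03,  2.88316396e-04,
        5.15866841e-04, -8.77265476e-04]), 'tau': array([ 1.87075457e-03, -4.07294261e+01, -2.93697077e+01, -4.55002657e-05,
        3.42008367e-03,  1.34817213e-05]), 'position': array([ 164.21794782, -654.1398939 ,  248.76084757]), 'tcp_rot': array([-3.13943870e+00, -3.48279755e-04,  2.45768402e-01]), 'contact_force': array([-0.09969332, -0.04536975,  0.21020822]), 'torque': array([ 0.00204509, -0.03167924,  0.01482006]), 'grip_force': 0.0, 'grip_width': 85.21164760230592}
```

View pics/top0.png

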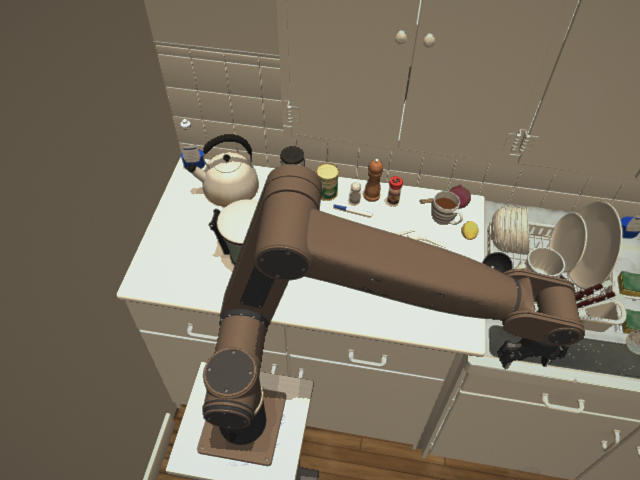

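View pics/scene0.png

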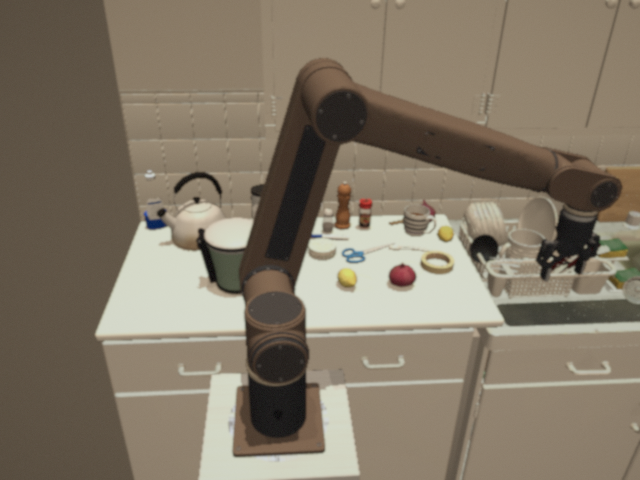

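The top view has the caddy near (240,230), half hidden by the arm. The scene view has the caddy at (235,250) with the black hinge bracket on its left (205,243), the target lemon at (348,278), the onion at (402,275) and the tape at (437,262). The pedal is hidden by the arm.

```bash
python3 - <<'E'
from h import *
c=ctrl.get_calibration("scene")
for n,u,v,z in[("lemon",347.5,278,28),("onion",402,275,41),("tape",437,262,12),("rim c",236,236,172),("hinge",204,236,164),("lemon2",446,233,28)]: print(n,ray(c,u,v,z).round())
t=ctrl.get_calibration("top"); print(ray(t,243,225,172).round())
w=ctrl.get_calibration("wrist");M=w["world_to_cam"];print(w["K"].round(0).tolist(),(-M[:3,:3].T@M[:3,3]).round(),(M[2,:3]*-1).round(2))
E
```

```text
lemon [ 494. -210.   28.]
onion [ 482. -369.   41.]
tape [ 589. -504.   12.]
rim c [508. 107. 172.]
hinge [527. 199. 164.]
lemon2 [ 740. -571.   28.]
[512. 114. 172.]
[[393.0, 0.0, 325.0], [0.0, 393.0, 241.0], [0.0, 0.0, 1.0]] [ 236. -636.  374.] [-0.28 -0.07 -0.96]
```

Emit:
carry_out([
  [[0,0,4],0,0],
  [[0,0,4],0,0],
  [[0,0,4],0,0],
  [[3,2,2],0,0],
  [[4,3,0],0,0],
  [[4,3,0],0,0],
  [[4,3,0],0,0],
  [[4,3,0],0,0],
  [[4,3,0],0,0],
  [[3,4,0],0,0],
  [[3,4,0],0,0],
  [[3,4,0],0,0],
])

```text
t: 1.3
position: [485.2, -362.8, 389.3]
tcp_rot: [-3.141, 0.0, 0.246]
contact_force: [-0.1, 0.1, 1.0]
grip_width: 85.2
grip_force: 0.0
```

Emit:
carry_out([
  [[-1,4,0],0,0],
  [[-1,4,0],0,0],
  [[0,4,0],0,0],
  [[0,4,0],0,0],
  [[0,4,0],0,0],
  [[0,4,0],0,0],
  [[0,2,0],0,0],
  [[0,0,0],0,0],
  [[0,0,0],0,0],
])

```text
t: 2.2
position: [464.2, -104.6, 389.7]
tcp_rot: [3.141, 0.001, 0.247]
contact_force: [0.4, -0.8, -0.4]
grip_width: 85.3
grip_force: 0.0
```

```bash
python3 - <<'E'
from h import *
import pickle
s=ctrl.read_state(); print(s["position"],s["tcp_rot"]); c=ctrl.get_calibration("wrist"); save("wrist","w1"); save("scene","s1"); pickle.dump(c,open("w1.pkl","wb"))
E
```

```text
[ 464.18077832 -104.63634692  389.71977015] [3.14132107e+00 5.28657244e-04 2.46737862e-01]
```

View pics/w1.png

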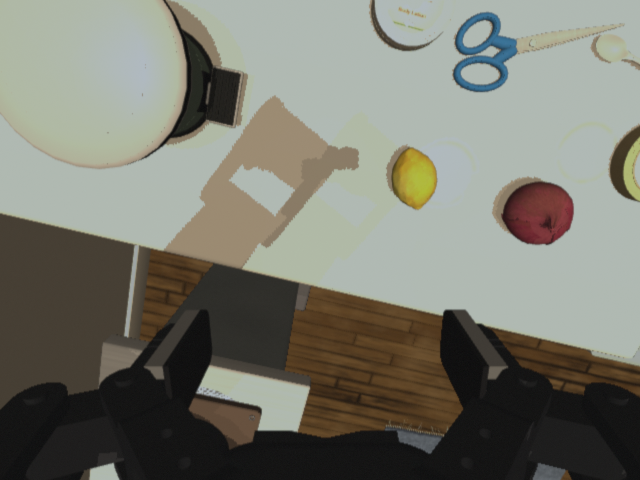

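The wrist picture shows the pedal tread at about (226,97), with corners (217,68), (244,72), (238,126) and (208,122). The lemon is at (414,178) with its long axis nearly vertical in the image, and the onion is at (539,212).

```bash
python3 - <<'E'
from h import *
import pickle
c=pickle.load(open("w1.pkl","rb"))
im=cv2.imread("pics/w1.png"); hsv=cv2.cvtColor(im,cv2.COLOR_BGR2HSV)
m=((hsv[...,0]>18)&(hsv[...,0]<35)&(hsv[...,1]>150)).astype(np.uint8); m[:100]=0;m[260:]=0;m[:,:370]=0;m[:,470:]=0
ys,xs=np.nonzero(m); P=np.array([ray(c,x,y,28) for x,y in zip(xs,ys)])[:,:2]
ct,sz,an=cv2.minAreaRect(P.astype(np.float32)); print("lemon",ct,sz,an,P.mean(0))
w,V=np.linalg.eigh(np.cov(P.T)); print("long axis deg",np.degrees(np.arctan2(V[1,1],V[0,1])))
T=np.array([ray(c,u,v,46)[:2] for u,v in[(217,68),(244,72),(238,126),(208,122)]]);print(T.round(1))
e=T[2]-T[1];print("width",np.linalg.norm(e),"outer mid",(T[1]+T[2])/2,"centre",T.mean(0)); 
s=ctrl.get_calibration("scene")
n=np.array([-e[1],e[0]])/np.linalg.norm(e)
out=n if n@(T.mean(0)-[510,110])>0 else -n
om=(T[1]+T[2])/2; ax=om-100*out; print("front dir",out,np.degrees(np.arctan2(*out[::-1])),"axis",ax)
im=cv2.imread("pics/s1.png"); a=np.linspace(0,6.3,40)
for r,z,col in((84,164,(0,0,255)),(62,50,(255,0,0))):
    for p in proj(s,np.c_[ax[0]+r*np.cos(a),ax[1]+r*np.sin(a),a*0+z]): cv2.circle(im,tuple(int(i) for i in p),1,col,-1)
hp=ax-96*out; 
for q in([*hp,164],[*(ax+82*out),46]): cv2.circle(im,tuple(int(i) for i in proj(s,q)[0]),3,(0,255,0),-1)
cv2.imwrite("pics/s1c.png",cv2.resize(im[150:340,130:480],None,fx=2.2,fy=2.2))
E
```

```text
lemon (496.0959777832031, -208.13365173339844) (61.287757873535156, 59.63359451293945) 71.13423919677734 [ 496.56771712 -208.38481808]
long axis deg -152.41281781578493
[[560.1  43.2]
 [563.4  13.6]
 [505.4   9.6]
 [501.4  43.7]]
width 58.109063247205924 outer mid [534.42530946  11.6237501 ] centre [532.5858358   27.52083394]
front dir [ 0.06843103 -0.99765585] -86.07612436017803 axis [527.58220663 111.38933507]
```

View pics/s1c.png

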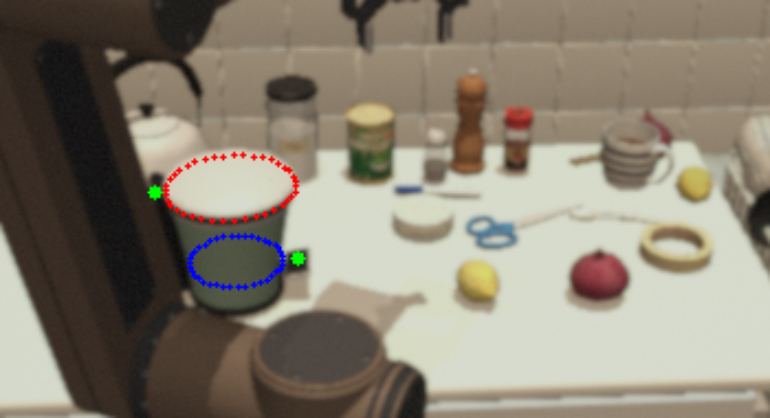

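The overlay matches well: the rim circle, the hinge dot and the tread dot all fall on the caddy. Next I check the finger and knuckle outline in the tool plane, and the lemon's axis.

```bash
python3 - <<'E'
from h import *
import pickle
from scipy.spatial.transform import Rotation as Ro
c=pickle.load(open("w1.pkl","rb")); M=c["world_to_cam"]
R=Ro.from_euler("xyz",[3.14132,0.00053,0.24674]).as_matrix(); p=np.array([464.18,-104.64,389.72])
o=R.T@(-M[:3,:3].T@M[:3,3]-p); print("cam in tool",o.round(1))
for u,v in[(208,310),(210,350),(180,312),(140,375),(128,368),(105,380),(45,385),(0,405),(0,470),(25,390),(443,312),(600,385),(640,400)]:
    d=np.linalg.inv(c["K"])@[u,v,1]; d=R.T@(M[:3,:3].T@[d[0],-d[1],-d[2]])
    print((u,v),[(o+d*(x-o[0])/d[0]).round(0)[1:].tolist() for x in(0,11)])
im=cv2.imread("pics/w1.png"); hsv=cv2.cvtColor(im,cv2.COLOR_BGR2HSV)
m=((hsv[...,0]>12)&(hsv[...,0]<40)&(hsv[...,1]>110)).astype(np.uint8); m[:130]=0;m[225:]=0;m[:,:380]=0;m[:,450:]=0
ys,xs=np.nonzero(m); print(xs.min(),xs.max(),ys.min(),ys.max(),len(xs))
P=np.array([ray(c,x,y,28) for x,y in zip(xs,ys)])[:,:2]
h=cv2.convexHull(P.astype(np.float32))[:,0]
for a in range(-40,50,10):
    b=np.radians(a); L=h@[np.cos(b),np.sin(b)];W=h@[-np.sin(b),np.cos(b)]; print(a,np.ptp(L).round(1),np.ptp(W).round(1))
print((h.max(0)+h.min(0))/2,P.mean(0))
E
```

```text
cam in tool [  74.5   -0.2 -125.4]
(208, 310) [[-48.0, 20.0], [-41.0, -1.0]]
(210, 350) [[-39.0, -9.0], [-34.0, -26.0]]
(180, 312) [[-59.0, 19.0], [-51.0, -3.0]]
(140, 375) [[-57.0, -23.0], [-49.0, -38.0]]
(128, 368) [[-62.0, -19.0], [-53.0, -35.0]]
(105, 380) [[-66.0, -25.0], [-57.0, -40.0]]
(45, 385) [[-83.0, -27.0], [-71.0, -42.0]]
(0, 405) [[-89.0, -36.0], [-76.0, -49.0]]
(0, 470) [[-73.0, -57.0], [-62.0, -67.0]]
(25, 390) [[-87.0, -30.0], [-74.0, -44.0]]
(443, 312) [[48.0, 19.0], [40.0, -2.0]]
(600, 385) [[81.0, -27.0], [69.0, -42.0]]
(640, 400) [[88.0, -33.0], [75.0, -47.0]]
392 436 148 208 2014
-40 57.1 71.7
-30 58.1 67.4
-20 60.2 62.7
-10 64.4 59.6
0 69.9 57.9
10 73.2 56.0
20 75.4 54.4
30 76.2 54.9
40 74.6 56.1
[ 496.0053  -208.57571] [ 496.62602441 -208.26475379]
```

```bash
cat > opt.py <<'E'
from h import *
A=np.array([527.6,111.4]); out=np.array([.068,-.998]); T=np.array([.998,.068])
def rect(y0,y1,x0,x1): 
    g=np.meshgrid(np.linspace(x0,x1,7),np.linspace(y0,y1,9)); return np.c_[g[0].ravel(),g[1].ravel()]
best=[]
for yaw in np.radians(np.arange(-90,91,5)):
  ex=np.array([np.cos(yaw),np.sin(yaw)]); ey=np.array([np.sin(yaw),-np.cos(yaw)])
  W=lambda r:r@np.array([ex,ey])
  for s in(1,-1):
    f=W(rect(43,57,-11,11)*[1,s]); k=W(rect(57,80,-14,14)*[1,s]); b=W(rect(-43,43,-43,43)); cam=W(rect(-25,25,30,95)); o=W(rect(-80,-43,-14,14)*[1,s])
    for X in range(74,100,2):
      for t in range(-26,27,2):
        C=A+X*out+t*T-W(np.array([[0,50*s]]))[0]
        d=lambda r:np.linalg.norm(r+C-A,axis=1).min()
        cl=min(d(k)-74,d(f)-70,d(b)-86,d(cam)-86,d(o)-80)
        if cl<5: continue
        q=f+C-A; ov=((q@out<99)&(q@out>66)&(abs(q@T)<30)).mean()
        best.append((ov*20-abs(t)*.15-X*.3+min(cl,10)*.5,ov,X,t,np.degrees(yaw),s,cl,*C))
best.sort(reverse=True)
for b in best[:400:20]: print(np.round(b,2))
E
python3 opt.py
sed -i 's/if cl<5: continue/if ov_(f+C-A)<.45: continue/; s/^best=\[\]/best=[]\ndef ov_(q): return ((q@out<99)\&(q@out>66)\&(abs(q@T)<31)).mean()/; s/best.append((ov\*20.*min(cl,10)\*.5,ov/best.append((cl,ov/; s/s,cl,\*C/s,d(k)-74,d(f)-70,d(b)-86,d(cam)-86,*C/; s/rect(-43,43,-43,43)/rect(-43,43,-38,38)/' opt.py; sed -i 's/:400:20/:200:10/' opt.py; python3 opt.py
```

```text
[-2.5100e+00  4.4000e-01  9.8000e+01 -2.6000e+01  3.5000e+01 -1.0000e+00
 -2.5100e+00  1.8690e+01 -1.0000e+00  9.5000e+00  5.3699e+02 -2.9130e+01]
[-3.5000e+00  4.8000e-01  9.8000e+01  2.2000e+01  6.5000e+01 -1.0000e+00
 -2.6800e+00  1.7620e+01 -3.5000e+00  5.6600e+00  6.0154e+02 -6.0400e+00]
[ -4.03   0.51  98.   -20.   -10.    -1.    -4.03  22.97  21.05  43.54
 505.62 -37.  ]
[ -4.27   0.56  98.   -18.   -55.    -1.    -3.45  16.82  -4.27  52.71
 475.34 -16.31]
[-4.5300e+00  5.4000e-01  9.8000e+01  1.4000e+01  6.0000e+01 -1.0000e+00
 -4.2500e+00  1.6200e+01 -4.5300e+00  5.3000e+00  5.9154e+02 -1.0450e+01]
[ -4.67   0.56  98.   -16.    -5.    -1.    -4.67  22.33  20.33  41.74
 513.94 -37.3 ]
[ -4.8    0.56  98.    18.   -35.    -1.    -3.18  16.79  -4.8   52.72
 523.55 -26.14]
[ -4.94   0.56  98.   -18.     0.    -1.    -4.94  22.03  20.04  39.43
 516.3  -37.63]
[ -5.05   0.54  98.   -10.   -50.    -1.    -4.7   15.71  -5.05  51.57
 485.98 -19.22]
[ -5.16   0.56  98.    12.   -35.    -1.    -5.16  16.03  -3.41  51.73
 517.56 -26.55]
[ -5.29   0.56  98.    -2.   -45.    -1.    -5.29 
[... 298 characters left out ...]
 -5.64   0.56  98.     8.    10.    -1.    -5.64  21.33  19.35  40.36
 550.93 -35.1 ]
[-5.6900e+00  5.4000e-01  9.8000e+01  1.6000e+01  5.5000e+01 -1.0000e+00
 -5.6900e+00  1.6850e+01 -2.0000e-01  1.3080e+01  5.9119e+02 -1.3990e+01]
[-5.7400e+00  4.8000e-01  9.6000e+01  2.4000e+01  2.5000e+01 -1.0000e+00
 -5.7400e+00  2.1240e+01  1.9230e+01  3.8520e+01  5.7921e+02 -2.8090e+01]
[ -5.82   0.56  98.     8.     5.    -1.    -5.82  21.17  19.34  42.35
 546.61 -35.67]
[-5.8900e+00  5.4000e-01  9.8000e+01  4.0000e+00  5.5000e+01 -1.0000e+00
 -4.8900e+00  1.5250e+01 -5.8900e+00  3.6700e+00  5.7921e+02 -1.4810e+01]
[ -5.93   0.57  98.   -12.    40.    -1.    -5.93  16.2   -1.56  11.26
 554.43 -25.52]
```

```bash
python3 - <<'E'
from h import *
from scipy.spatial.transform import Rotation as Ro
R=Ro.from_euler("xyz",[3.14132,0.00053,0.24674]).as_matrix(); p=np.array([464.18,-104.64,389.72])
s=ctrl.get_calibration("scene"); im=cv2.imread("pics/s1.png")
f=lambda y,z:proj(s,R@[0,y,z]+p)[0]
q=np.array([f(y,z) for y in(-100,100) for z in(20,-130)]);x0,y0=np.maximum(q.min(0).astype(int)-5,0);x1,y1=q.max(0).astype(int)+5
k=800/(x1-x0); k=min(k,600/(y1-y0)); big=cv2.resize(im[y0:y1,x0:x1],None,fx=k,fy=k,interpolation=cv2.INTER_CUBIC); big=cv2.convertScaleAbs(big,alpha=1.6,beta=20)
L=lambda a,b,c:cv2.line(big,tuple(int(v) for v in (a+.5-[x0,y0])*k),tuple(int(v) for v in (b+.5-[x0,y0])*k),c,1)
for y in(-76,-57,-43,43,57,76): L(f(y,20),f(y,-130),(0,255,0) if abs(y)==57 else (0,0,255))
for z in(0,-20,-40,-60,-80,-100): L(f(-90,z),f(90,z),(255,255,0) if z else (0,255,255))
cv2.imwrite("pics/g.png",big[:600,:800])
E
```

```text
(no output)
```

View pics/g.png

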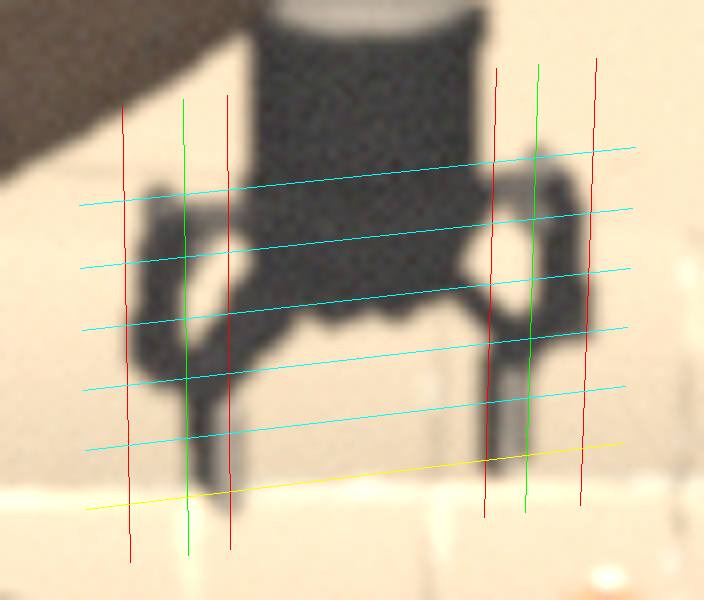

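The crop shows the fingers' outer links bulging to ±75 mm about 38 mm above the tips and reaching ±70 near 105 mm above them. That is what limits the press from close in, so I re-optimise the pose.

```bash
python3 - <<'E'
from h import *
A=np.array([527.6,111.4]); out=np.array([.068,-.998]); T=np.array([.998,.068])
def rect(y0,y1,x0,x1):
    g=np.meshgrid(np.linspace(x0,x1,9),np.linspace(y0,y1,7)); return np.c_[g[0].ravel(),g[1].ravel()]
for tip,name in((46,"start"),(20,"end")):
  r=lambda h:62+18*(min(h,156)-50)/106
  best=[]
  for yaw in range(-60,61,5):
    a=np.radians(yaw);ex=np.array([np.cos(a),np.sin(a)]); ey=np.array([np.sin(a),-np.cos(a)])
    W=lambda q:q@np.array([ex,ey])
    # finger at tool -y (toward caddy, ey points to -world y)
    f=W(rect(-57,-43,-11,11)); parts=[(W(rect(-76,-57,-13,13)),r(tip+62)),(W(rect(-71,-57,-13,13)),r(tip+104)),(W(rect(-43,43,-38,38)),84),(W(rect(-25,25,30,95)),84),(f,r(tip+45))]
    for D in range(130,165,2):
      for t in range(-60,61,3):
        C=D*out+t*T
        cl=min(np.linalg.norm(p+C,axis=1).min()-rr for p,rr in parts)
        q=f+C; ov=((q@out<99)&(q@out>66)&(abs(q@T)<30)).mean()
        if cl>2.5: best.append((ov,yaw,D,t,cl,(q@out).min(),(q@T).min(),(q@T).max(),*(A+C)))
  best.sort(reverse=True); print(name)
  for b in best[:60:6]: print(np.round(b,2).tolist())
E
```

```text
start
[0.35, -10.0, 150.0, -30.0, 2.88, 92.1, -30.37, -5.64, 507.86, -40.34]
[0.3, 10.0, 152.0, 21.0, 3.45, 94.23, 4.01, 27.38, 558.89, -38.87]
[0.29, 0.0, 152.0, -15.0, 2.75, 94.46, -23.06, -0.16, 522.97, -41.32]
[0.27, -5.0, 152.0, -18.0, 3.03, 94.06, -22.23, 1.68, 519.97, -41.52]
[0.25, 60.0, 132.0, 57.0, 2.85, 91.15, 3.57, 27.47, 593.46, -16.46]
[0.25, 10.0, 150.0, 33.0, 2.82, 92.23, 16.02, 39.39, 570.73, -36.06]
[0.25, -30.0, 144.0, -3.0, 3.05, 90.63, 11.85, 37.93, 534.4, -32.52]
[0.24, 20.0, 146.0, 45.0, 2.82, 88.26, 18.64, 43.67, 582.44, -31.25]
[0.22, 40.0, 144.0, 6.0, 3.65, 91.54, -36.48, -10.45, 543.38, -31.9]
[0.22, 15.0, 152.0, 30.0, 5.0, 94.03, 8.24, 32.53, 567.88, -38.26]
end
[0.62, 15.0, 146.0, 27.0, 2.96, 88.02, 5.24, 29.53, 564.47, -32.47]
[0.57, 5.0, 148.0, 18.0, 2.83, 90.87, 5.91, 28.19, 555.63, -35.08]
[0.57, 0.0, 148.0, -6.0, 2.55, 90.46, -14.06, 8.85, 531.68, -36.71]
[0.56, 20.0, 146.0, 33.0, 3.91, 88.26, 6.64, 31.66, 570.46, -32.06]
[0.54, 10.0, 148.0, 15.0, 3.24, 90.23, -1.99, 21.38, 552.63, -35.28]
[0.52, -20.0, 144.0, -39.0, 2.54, 87.5, -31.66, -5.87, 498.47, -34.96]
[0.51, -5.0, 148.0, -21.0, 3.96, 90.06, -25.23, -1.32, 516.71, -37.73]
[0.51, -15.0, 144.0, -39.0, 3.35, 86.58, -35.5, -10.15, 498.47, -34.96]
[0.49, -5.0, 148.0, -27.0, 4.88, 90.06, -31.23, -7.33, 510.72, -38.14]
[0.46, 25.0, 146.0, 33.0, 3.07, 88.94, 2.23, 27.8, 570.46, -32.06]
```

Emit:
carry_out([
  [[3,1.5,0],0,0],
  [[4,2,-2],0,0],
  [[3,1.5,-4],0,0],
  [[0,0,-4],0,0],
  [[0,0,-4],0,0],
  [[0,0,-4],0,0],
  [[0,0,-4],0,0],
  [[0,0,-4],0,0],
  [[0,0,-3],0,0],
  [[0,0,-2],0,0],
  [[0,0,0],0,0],
  [[0,0,0],0,0],
])

```text
t: 3.5
position: [563.2, -56.4, 81.6]
tcp_rot: [-3.141, 0.001, 0.244]
contact_force: [0.5, 0.1, -0.6]
grip_width: 85.5
grip_force: 0.0
```

```bash
python3 - <<'E'
from h import *
print(ctrl.read_state()["contact_force"])
im=ctrl.get_image("wrist"); s=ctrl.get_image("scene")
cv2.imwrite("pics/p1.png",np.hstack([cv2.resize(im,(400,300)),cv2.resize(s[150:330,160:400],(400,300))])[:,:,::-1])
E
```

```text
[ 0.54970563  0.06613975 -0.62158038]
```

View pics/p1.png

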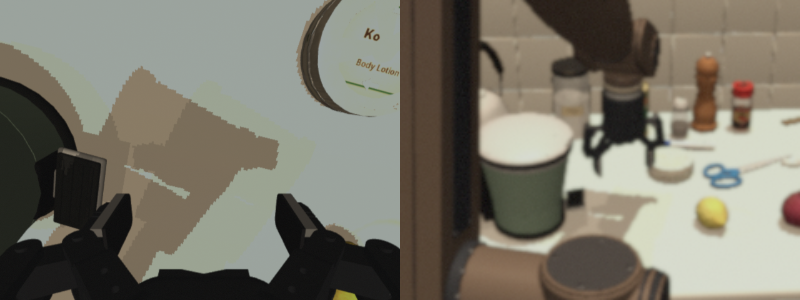

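The tread shows in the wrist half, with corners around (62,150) and (106,158), and the left finger just outside its edge. I check that corner by number.

```bash
python3 - <<'E'
from h import *
c=ctrl.get_calibration("wrist"); print(ctrl.read_state()["position"])
for u,v in((62,150),(106,158),(53,220),(98,204)): print((u,v),ray(c,u*1.6,v*1.6,46).round(1))
im=ctrl.get_image("wrist"); cr=im[220:400,40:260]; big=cv2.resize(cv2.convertScaleAbs(cr,alpha=1.8,beta=15),None,fx=3.3,fy=3.3,interpolation=cv2.INTER_CUBIC)
A=np.array([527.6,111.4]); out=np.array([.068,-.998]); T=np.array([.998,.068])
for X in(64,82,100):
  for t in(-31,0,31):
    p=proj(c,[*(A+X*out+t*T),46])[0]; cv2.circle(big,tuple(int(i) for i in (p-[40,220])*3.3),3,(255,0,0),-1)
cv2.imwrite("pics/p2.png",big[:,:,::-1])
E
```

```text
[564.32093951 -56.25338221  83.41357099]
(62, 150) [564.7  45.1  46. ]
(106, 158) [566.3  14.7  46. ]
(53, 220) [507.   47.2  46. ]
(98, 204) [528.9  15.7  46. ]
```

View pics/p2.png

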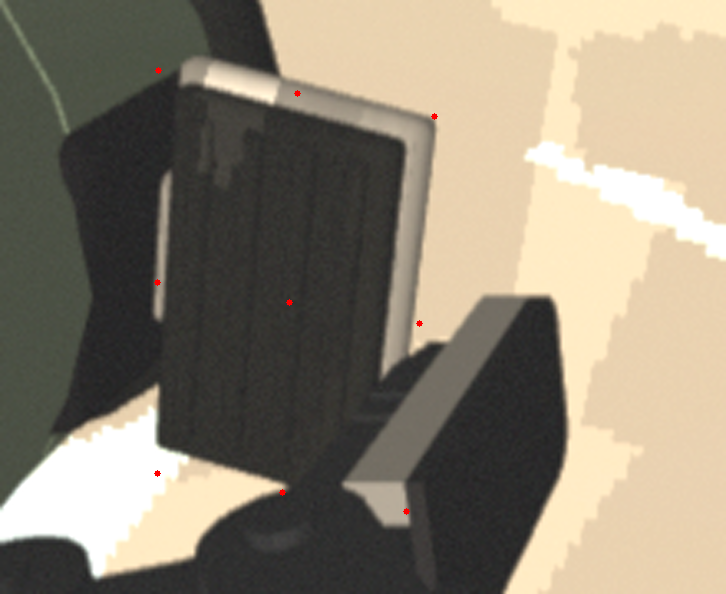

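The black tread (p2) sits about 4 mm nearer the pail than I predicted, so I move the caddy axis to y≈115.5. Now I approach.

Emit:
carry_out([
  [[0,1,-1],0,0],
  [[0,0.8,-1],0,0],
  [[0,0.2,-0.6],0,0],
  [[0,0,0],0,0],
  [[0,0,0],0,0],
])

```text
t: 4.15
position: [562.8, -35.0, 55.3]
tcp_rot: [-3.141, 0.001, 0.246]
contact_force: [0.0, -0.2, -0.8]
grip_width: 85.4
grip_force: 0.0
```

Emit:
carry_out([
  [[0,0.1,-0.4],0,0],
  [[0,0.1,-0.3],0,0],
  [[0,0,-0.2],0,0],
  [[0,0,0],0,0],
])

```text
t: 4.55
position: [563.9, -33.9, 48.4]
tcp_rot: [3.141, -0.001, 0.246]
contact_force: [-4.0, -1.2, 9.1]
grip_width: 85.5
grip_force: 4.4
```

Emit:
carry_out([
  [[0,0,-0.4],0,0],
  [[0,0.1,-0.4],0,0],
  [[0,0,-0.3],0,0],
  [[0,0,0],0,0],
])

```text
t: 4.95
position: [564.0, -34.1, 37.6]
tcp_rot: [3.138, -0.001, 0.247]
contact_force: [-3.1, -5.5, 8.5]
grip_width: 85.6
grip_force: 4.6
```

Emit:
carry_out([
  [[0,0.1,-0.3],0,0],
  [[0,0,-0.3],0,0],
  [[0,0.1,-0.2],0,0],
  [[0,0,0],0,0],
])

```text
t: 5.35
position: [564.2, -33.2, 29.2]
tcp_rot: [3.136, -0.001, 0.248]
contact_force: [-1.5, -9.2, 4.6]
grip_width: 85.8
grip_force: 5.8
```

Emit:
carry_out([
  [[0,-0.3,-0.2],0,0],
  [[0,0,-0.2],0,0],
  [[0,0,0],0,0],
])

```text
t: 5.65
position: [564.0, -33.5, 24.9]
tcp_rot: [-3.141, -0.002, 0.245]
contact_force: [0.3, 0.7, 3.6]
grip_width: 85.2
grip_force: 2.6
```

```bash
python3 - <<'E'
from h import *
print(ctrl.read_state()["contact_force"])
im=ctrl.get_image("wrist"); s=ctrl.get_image("scene")
cv2.imwrite("pics/p3.png",np.hstack([cv2.resize(im,(400,300)),cv2.resize(s[100:330,140:400],(400,300))])[:,:,::-1])
E
```

```text
[0.32762554 0.71713502 3.60497045]
```

View pics/p3.png

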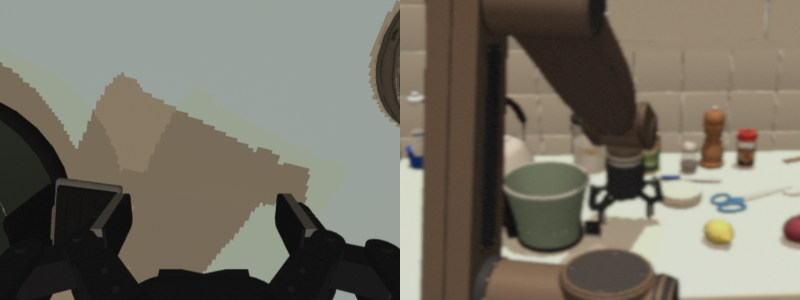

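The lid is well up, out of the picture behind the arm, and the finger is on the tread without touching the pail. I go on gently to the stop.

Emit:
carry_out([
  [[0,0,-0.2],0,0],
  [[0,0,0],0,0],
  [[0,0,0],0,0],
])

```text
t: 6.05
position: [563.9, -33.2, 22.5]
tcp_rot: [3.141, -0.002, 0.245]
contact_force: [0.8, 1.5, 4.3]
grip_width: 85.7
grip_force: 2.5
```

Emit:
carry_out([
  [[0,0,-0.1],0,0],
  [[0,0,0],0,0],
])

```text
t: 6.25
position: [563.9, -33.1, 21.4]
tcp_rot: [-3.142, -0.002, 0.245]
contact_force: [-0.3, 2.0, 5.4]
grip_width: 85.7
grip_force: 2.7
```

Emit:
carry_out([
  [[0,0,-0.1],0,0],
  [[0,0,-0.1],0,0],
  [[0,0,0],0,0],
])

```text
t: 6.55
position: [564.2, -33.1, 20.5]
tcp_rot: [-3.141, -0.002, 0.245]
contact_force: [-0.6, 1.8, 11.7]
grip_width: 85.4
grip_force: 5.3
```

Emit:
carry_out([
  [[0,0,-0.1],0,0],
  [[0,0,0],0,0],
])

```text
t: 6.75
position: [564.3, -33.1, 20.0]
tcp_rot: [-3.141, -0.002, 0.245]
contact_force: [-3.0, 1.5, 14.2]
grip_width: 85.3
grip_force: 6.6
```

Emit:
carry_out([
  [[0,0,-0.1],0,0],
  [[0,0,0],0,0],
  [[0,0,0],0,0],
  [[0,0,0],0,0],
  [[0,0,0],0,0],
])

```text
t: 7.25
position: [564.5, -33.1, 19.6]
tcp_rot: [-3.141, -0.002, 0.246]
contact_force: [-4.4, 1.9, 16.6]
grip_width: 85.4
grip_force: 8.0
```

Emit:
carry_out([
  [[0,-0.1,0.4],0,0],
  [[0,-0.2,0.6],0,0],
  [[0,-0.4,1],0,0],
  [[0,-0.5,1.5],0,0],
  [[0,-1,2],0,0],
  [[0,-3,3],0,0],
  [[-2,-3,4],0,0],
  [[-3,-4,4],0,0],
  [[-1,-4,2],0,0],
  [[0,0,0],0,0],
])

```text
t: 8.25
position: [511.4, -189.7, 194.9]
tcp_rot: [3.134, -0.005, 0.241]
contact_force: [0.4, -0.3, -0.0]
grip_width: 85.7
grip_force: 0.0
```

```bash
python3 - <<'E'
from h import *
import pickle
print(ctrl.read_state()["position"]);c=ctrl.get_calibration("wrist"); pickle.dump(c,open("w2.pkl","wb"))
im=save("wrist","w2"); s=save("scene","s2")
cv2.imwrite("pics/p4.png",np.hstack([cv2.resize(im,(400,300)),cv2.resize(s[100:330,140:400],(400,300))])[:,:,::-1])
E
```

```text
[ 511.36697801 -189.6892233   194.89759456]
```

View pics/p4.png

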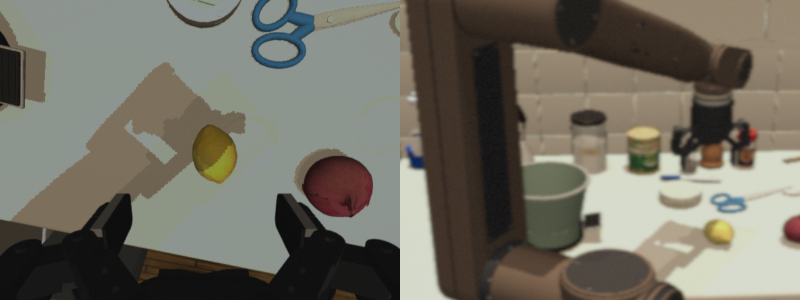

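The mouth is open with no lid over it, the pedal has come up again, and the lemon is at (215,153) in the wrist half.

```bash
python3 - <<'E'
from h import *
import pickle
c=ctrl.get_calibration("wrist"); s0=ctrl.read_state(); im=ctrl.get_image("wrist")
print(s0["position"],s0["tcp_rot"])
hsv=cv2.cvtColor(im[:,:,::-1].copy(),cv2.COLOR_BGR2HSV)
m=((hsv[...,0]>15)&(hsv[...,0]<38)&(hsv[...,1]>120)).astype(np.uint8); m[:170]=0;m[310:]=0;m[:,:290]=0;m[:,400:]=0
m=cv2.morphologyEx(m,cv2.MORPH_OPEN,np.ones((5,5)))
ys,xs=np.nonzero(m); print(xs.min(),xs.max(),ys.min(),ys.max())
h=np.array([ray(c,x,y,28) for x,y in zip(xs,ys)])[:,:2]
for a in range(0,60,10):
    b=np.radians(a); L=h@[np.cos(b),np.sin(b)];W=h@[-np.sin(b),np.cos(b)]; print(a,np.ptp(L).round(1),np.ptp(W).round(1), (np.array([[np.cos(b),-np.sin(b)],[np.sin(b),np.cos(b)]])@[(L.max()+L.min())/2,(W.max()+W.min())/2]).round(1))
# lid check: scene pixels along open lid / mouth
E
```

```text
[ 510.52180469 -185.51043571  190.77099055] [ 3.14091147e+00 -4.57530059e-04  2.43362925e-01]
315 386 200 294
0 71.9 57.6 [ 495.5 -208.7]
10 75.4 55.7 [ 495.5 -208.7]
20 77.4 54.8 [ 495.4 -208.7]
30 77.5 54.7 [ 495.3 -208.8]
40 75.5 56.2 [ 495.1 -208.5]
50 72.4 57.9 [ 495.2 -208.3]
```

Emit:
carry_out([
  [[-0.8,-1.2,-4],5,0],
  [[-0.7,-1.1,-4],6,0],
  [[0,0,-3],0,0],
  [[0,0,-2.5],0,0],
  [[0,0,-1.5],0,0],
  [[0,0,-1],0,0],
  [[0,0,0],0,0],
  [[0,0,0],0,0],
])

```text
t: 9.2
position: [496.7, -207.4, 30.8]
tcp_rot: [3.141, -0.001, 0.438]
contact_force: [0.1, -0.4, 1.0]
grip_width: 85.5
grip_force: 0.0
```

Emit:
carry_out([
  [[0,0,-0.2],0,0.6],
  [[0,0,0],0,0.6],
  [[0,0,0],0,0.6],
  [[0,0,0],0,0.6],
  [[0,0,0],0,0.6],
  [[0,0,0],0,0.6],
  [[0,0,0],0,0.6],
], force=30)

```text
t: 9.9
position: [496.6, -207.7, 29.5]
tcp_rot: [3.141, -0.001, 0.438]
contact_force: [-1.1, 1.4, 5.3]
grip_width: 52.7
grip_force: 31.1
```

Emit:
carry_out([
  [[0,0,1],0,0.6],
  [[0,0,2],0,0.6],
  [[0,0,3],0,0.6],
  [[0,0,4],0,0.6],
  [[0,0,4],0,0.6],
  [[0,0,4],0,0.6],
  [[0,0,4],0,0.6],
  [[0.3,2,1],0,0.6],
  [[0.3,3,0],0,0.6],
  [[0.3,3,0],0,0.6],
  [[0.3,3,0],0,0.6],
  [[0.3,3,0],0,0.6],
])

```text
t: 11.1
position: [510.7, -66.3, 258.4]
tcp_rot: [3.141, -0.0, 0.437]
contact_force: [-0.0, 0.1, 0.2]
grip_width: 53.1
grip_force: 31.7
```

Emit:
carry_out([
  [[0.3,3,0],0,0.6],
  [[0.3,3,0],0,0.6],
  [[0.3,3,0],0,0.6],
  [[0.3,3,0],0,0.6],
  [[0.3,3,0],0,0.6],
  [[0.2,1.5,0],0,0.6],
  [[0,0.5,0],0,0.6],
  [[0,0,0],0,0.6],
  [[0,0,0],0,0.6],
])

```text
t: 12.0
position: [528.0, 101.7, 258.0]
tcp_rot: [3.141, 0.0, 0.437]
contact_force: [0.6, 0.3, -1.1]
grip_width: 52.7
grip_force: 31.7
```

Emit:
carry_out([
  [[0,0.8,-3],0,0.6],
  [[0,0,-3],0,0.6],
  [[0,0,-2.5],0,0.6],
  [[0,0,-1.5],0,0.6],
  [[0,0,-0.5],0,0.6],
  [[0,0,0],0,0.6],
  [[0,0,0],0,0.6],
])

```text
t: 12.7
position: [529.1, 110.3, 154.6]
tcp_rot: [3.14, -0.002, 0.437]
contact_force: [0.8, 0.1, -0.1]
grip_width: 52.7
grip_force: 31.7
```

Emit:
carry_out([
  [[0,0,0],0,0.15],
  [[0,0,0],0,0.15],
  [[0,0,0],0,0.15],
  [[0,0,0],0,0.15],
  [[0,0,1],0,0.15],
  [[0,0,2],0,0.15],
  [[0,0,3],0,0.15],
  [[0,0,4],0,0.15],
  [[0,0,4],0,0.15],
])

```text
t: 13.6
position: [527.6, 110.6, 294.9]
tcp_rot: [-3.141, 0.0, 0.438]
contact_force: [1.1, 0.5, 0.5]
grip_width: 72.6
grip_force: 0.0
```

```bash
python3 - <<'E'
from h import *
s=ctrl.get_calibration("scene");t=ctrl.get_calibration("top")
print("kettle base",ray(s,195,245,0).round())
for z in(120,180,220,260): print(z,"knob/handle scene",ray(s,198,176,z).round()[:2],"top",ray(t,228,138,z).round()[:2])
for p in([519,237,340],[513,331,200]): print(proj(s,p),proj(t,p))
print(ctrl.read_state()["position"])
E
```

```text
kettle base [752. 265.   0.]
120 knob/handle scene [1037.  274.] top [923. 279.]
180 knob/handle scene [903. 254.] top [859. 254.]
220 knob/handle scene [814. 241.] top [816. 238.]
260 knob/handle scene [724. 227.] top [774. 221.]
[[183.11696595 180.45085532]] [[193.95189116 177.37061581]]
[[153.86606354 228.459568  ]] [[169.93531833 208.32662321]]
[527.62787467 110.61430609 294.88457253]
```

Emit:
carry_out([
  [[0,-0.5,3],0,1],
  [[0,0,4],0,1],
  [[0,0,4],0,1],
  [[0,0,1],0,1],
  [[0,0,0],0,1],
  [[0,0,0],0,1],
])

```text
t: 14.2
position: [527.6, 105.6, 411.7]
tcp_rot: [-3.141, 0.002, 0.438]
contact_force: [-0.5, -0.1, -0.7]
grip_width: -0.1
grip_force: 0.0
```

Emit:
carry_out([
  [[-0.2,3,0],0,1],
  [[-0.2,4,0],0,1],
  [[-0.2,4,0],0,1],
  [[-0.2,4,0],0,1],
  [[0,3,0],0,1],
  [[0,1.5,0],0,1],
  [[0,0,-2],0,1],
  [[0,0,-3],0,1],
  [[0,0,-3],0,1],
  [[0,0,-2],0,1],
  [[0,0,-0.5],0,1],
  [[0,0,0],0,1],
])

```text
t: 15.4
position: [519.5, 299.8, 306.2]
tcp_rot: [-3.142, 0.004, 0.437]
contact_force: [-0.8, -0.3, 0.1]
grip_width: 0.0
grip_force: 0.0
```

```bash
python3 - <<'E'
from h import *
print(ctrl.read_state()["position"],ctrl.read_state()["contact_force"])
s=ctrl.get_image("scene"); t=ctrl.get_image("top"); w=ctrl.get_image("wrist")
cv2.imwrite("pics/p5.png",np.hstack([cv2.resize(s[100:280,130:370],(400,300)),cv2.resize(t[120:270,150:350],(400,300))])[:,:,::-1])
E
```

```text
[519.5105767  299.82111633 306.15554759] [-0.79954934 -0.30515882  0.13480468]
```

View pics/p5.png

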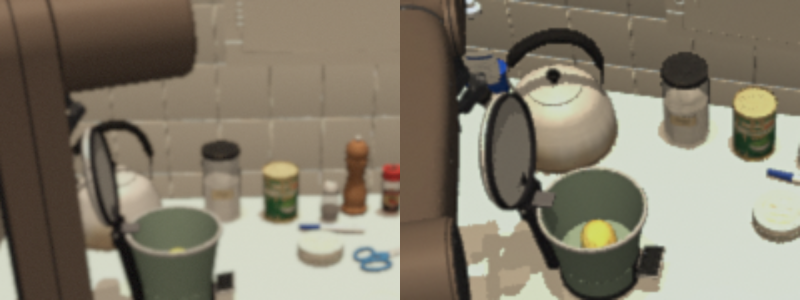

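The lemon is inside the pail, at (598,235) in the top half. The lid stands open around (510,150), and the closed gripper is behind it. Now I push the lid forward.

Emit:
carry_out([
  [[0,-1.5,0],0,1],
  [[0,-1.5,0],0,1],
  [[0,-1,0],0,1],
  [[0,-1,0],0,1],
  [[0,-1,0],0,1],
  [[0,-1,0],0,1],
])

```text
t: 16.15
position: [519.9, 229.5, 308.0]
tcp_rot: [-3.142, 0.0, 0.437]
contact_force: [0.7, -0.1, 0.9]
grip_width: -0.1
grip_force: 0.0
```

Emit:
carry_out([
  [[0,-1,0],0,1],
  [[0,-1,0],0,1],
  [[0,-1,0],0,1],
  [[0,-1,0],0,1],
  [[0,-1,0],0,1],
  [[0,-1,0],0,1],
])

```text
t: 16.75
position: [520.0, 169.8, 308.1]
tcp_rot: [3.142, -0.0, 0.438]
contact_force: [0.3, 0.0, -0.5]
grip_width: 0.0
grip_force: 0.0
```

Emit:
carry_out([
  [[0,0,2],0,1],
  [[0,0,3],0,1],
  [[0,0,3],0,1],
  [[0,0,0],0,1],
  [[0,0,0],0,1],
  [[0,0,0],0,1],
  [[0,0,0],0,1],
  [[0,0,0],0,1],
  [[0,0,0],0,1],
  [[0,0,0],0,1],
  [[0,0,0],0,1],
  [[0,0,0],0,1],
])

```text
t: 17.95
position: [520.0, 170.6, 388.1]
tcp_rot: [-3.142, -0.0, 0.438]
contact_force: [0.5, -1.0, -0.4]
grip_width: -0.3
grip_force: 0.0
```

```bash
cat > chk.py <<'E'
from h import *
im=ctrl.get_image("top"); t=ctrl.get_calibration("top"); A=np.array([527.6,114])
for a in(-150,-90,-45,0,45):
    for r,z in((50,178),(75,168),(84,164)): 
        p=proj(t,[A[0]+r*np.cos(np.radians(a)),A[1]+r*np.sin(np.radians(a)),z])[0].round().astype(int); print(a,r,p,im[p[1],p[0]])
# vertical profile down the front side of lid/pail
p0=proj(t,[519+0,114,180])[0].round().astype(int); print([im[y,p0[0]].tolist() for y in range(p0[1]-30,p0[1]+60,4)])
E
python3 chk.py
```

```text
-150 50 [249 232] [215 222 216]
-150 75 [252 241] [211 196 171]
-150 84 [253 244] [52 49 44]
-90 50 [261 222] [216 222 203]
-90 75 [269 225] [216 221 195]
-90 84 [272 227] [118 109  95]
-45 50 [259 212] [214 212 185]
-45 75 [266 211] [215 217 191]
-45 84 [269 211] [215 214 188]
0 50 [248 207] [215 209 182]
0 75 [251 203] [215 217 190]
0 84 [252 202] [215 215 187]
45 50 [236 209] [134 123 109]
45 75 [232 206] [130 120 105]
45 84 [230 205] [129 119 105]
[[150, 137, 117], [123, 110, 88], [140, 126, 103], [215, 217, 190], [215, 209, 181], [214, 212, 184], [215, 214, 187], [215, 215, 188], [216, 222, 205], [215, 222, 208], [216, 222, 213], [216, 222, 200], [215, 221, 197], [110, 102, 90], [66, 69, 57], [62, 67, 53], [62, 68, 54], [62, 67, 54], [66, 71, 57], [54, 58, 47], [156, 142, 119], [217, 224, 201], [216, 222, 199]]
```

The lid now covers the mouth. A light touch from above will confirm it is fully seated.

Emit:
carry_out([
  [[0,-3,0],0,1],
  [[0,-3,-2],0,1],
  [[0,-3,-4],0,1],
  [[0,0,-4],0,1],
  [[0,0,-4],0,1],
  [[0,0,-2.5],0,1],
  [[0,0,-1],0,1],
  [[0,0,0],0,1],
])

```text
t: 18.8
position: [519.3, 80.6, 211.8]
tcp_rot: [-3.14, 0.003, 0.438]
contact_force: [-0.1, 0.1, -0.1]
grip_width: 0.1
grip_force: 0.0
```

Emit:
carry_out([
  [[0,0,-0.3],0,1],
  [[0,0,-0.2],0,1],
  [[0,0,0],0,1],
])

```text
t: 19.1
position: [520.7, 80.7, 209.4]
tcp_rot: [3.141, -0.002, 0.438]
contact_force: [-0.3, 0.9, 0.3]
grip_width: 0.0
grip_force: 0.0
```

Emit:
carry_out([
  [[0,0,-0.2],0,1],
  [[0,0,0],0,1],
])

```text
t: 19.3
position: [520.1, 80.6, 206.3]
tcp_rot: [3.141, -0.0, 0.438]
contact_force: [0.2, -0.3, 0.1]
grip_width: -0.1
grip_force: 0.0
```

Emit:
carry_out([
  [[0,0,-0.2],0,1],
  [[0,0,0],0,1],
])

```text
t: 19.5
position: [520.3, 80.6, 205.7]
tcp_rot: [3.141, -0.001, 0.438]
contact_force: [-2.6, 0.4, 4.4]
grip_width: 0.1
grip_force: 2.7
```

Emit:
carry_out([
  [[0,0,-0.2],0,1],
  [[0,0,0],0,1],
])

```text
t: 19.7
position: [520.5, 80.6, 205.4]
tcp_rot: [3.141, -0.0, 0.438]
contact_force: [-5.9, 0.1, 11.8]
grip_width: -0.1
grip_force: 6.0
```

Emit:
carry_out([
  [[0,0,-0.2],0,1],
  [[0,0,0],0,1],
])

```text
t: 19.9
position: [520.6, 80.6, 205.1]
tcp_rot: [3.141, -0.0, 0.438]
contact_force: [-8.4, -0.9, 19.0]
grip_width: 0.0
grip_force: 9.3
```

The contact is stiff at a tip height of about 186 mm, which is where the shut lid's dome should be. I retreat, compare the scene with the start, and hand in.

Emit:
carry_out([
  [[0,0,1],0,1],
  [[0,0,3],0,1],
  [[0,0,4],0,1],
  [[0,0,4],0,1],
  [[0,-3,2],0,1],
  [[0,-4,0],0,1],
  [[0,-4,0],0,1],
  [[0,-4,0],0,1],
  [[0,-2,0],0,1],
  [[0,0,0],0,1],
  [[0,0,0],0,1],
  [[0,0,0],0,1],
])

```text
t: 21.1
position: [520.0, -88.5, 340.0]
tcp_rot: [-3.141, -0.0, 0.439]
contact_force: [0.2, -0.6, 0.8]
grip_width: 0.2
grip_force: 0.0
```

```bash
python3 - <<'E'
from h import *
a=cv2.imread("pics/s1.png").astype(int); b=ctrl.get_image("scene")[:,:,::-1].astype(int)
for n,x0,x1,y0,y1 in(("onion",385,420,255,292),("tape",415,460,245,278),("caddy rim+lid",205,268,215,252),("pail",215,255,255,285),("lemon",335,360,262,290),("lotion",300,340,238,262)): print(n,abs(a-b)[y0:y1,x0:x1].mean().round(1))
print(ctrl.read_state()["position"],ctrl.hand_in())
E
```

```text
onion 0.8
tape 0.6
caddy rim+lid 0.7
pail 1.3
lemon 36.1
lotion 0.6
the job is handed in; nothing more can be done
[520.04481151 -88.30507419 340.04338261] None
```

The lemon is in the caddy with the lid fully shut, the onion, tape and the rest are where they were, and the job was handed in at about 21 s; while pressing the pedal, the gripper brushed the pail at about 9 N (limit 40 N), and I backed off.

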